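# Snap the lid onto the oblong storage tub

### The job

Close the oblong storage tub: set the loose lid squarely on it and let go, so that it lies loose on top of the two end clips; then press it down until it sits flat on the rim and both clips have snapped over its ends. The square tub stays open, and the timer, brown bottle and glass dish are left where they stand.

Things in the scene. Friction and masses are not known exactly. Their poses are not given: they have to be found in the camera images.
- lid_grip (a point): centre (half-way up) of the grip rib in the middle of the loose white plastic lid; z up. Rib 14 mm thick (x), 80 mm long (y), 32 mm high. Lid plate 100 mm along x, 160 mm along y, 4 mm thick: its top is 16 mm below this point, its underside 20 mm. A tapered skirt reaches 18 mm below the plate. On the worktop this point is 38 mm up. About 0.16 kg; the same either way round
- lid: the same lid; origin at its middle, at the skirt's lower edge, 38 mm below lid_grip. The flat plate beyond the rib's ends (45 to 75 mm from the centre along y) is where it can be pressed. 4 to 20 N near one end snaps that end; the middle takes more. Once both ends give way, the plate must still be pressed right down onto the rim
- tub_rim (a point): centre of the mouth of the oblong grey tub, at rim height, 58 mm above the worktop. Tub 96 mm along x, 154 mm along y, walls 3 mm, fixed, open; a glass dish lies in it. A springy steel clip on each end (+y, -y). The lid's skirt enters with about 8 mm of play a side in x, 4 mm when shut. Lid set down loose: lid_grip about 31 mm above this point; shut, plate on the rim: 20 mm above
- clip_a (a joint): steel clip on the tub's +y end, 44 mm wide, top 19 mm above the rim, with an outward slope that guides the lid's end (loose, the lid rests on both slopes, 11 mm above the rim; they catch it up to 3 mm off along y) and a hook 3 mm over it once snapped. Value in rad: 0 upright (at rest, or snapped home), larger = bent outward; about 0.07 while a lid end passes its hook
- clip_b (a joint): clip on the tub's -y end, same shape and values
- square_tub: the other grey tub, square, 96 x 100 mm and 58 mm high, with clips on its +y and -y ends; the lid does not fit it; fixed; origin at the centre of its underside
- timer: grey bench timer, 58 x 64 x 20 mm, loose; origin at the centre of its underside
- brown_bottle: brown reagent bottle with white cap, 48 mm across, 106 mm high, loose; origin at the centre of its underside
- dish: glass dish standing on the worktop, 60 mm across, 14 mm high, loose; origin at the centre of its underside

How it is judged:
On the way:
1. the lid lies loose on the oblong tub, let go, not yet snapped (horizontal distance between lid_grip and tub_rim below 0.012 m and z of lid_grip in the frame of tub_rim between 0.0235 and 0.04 m and angle between the y axis of lid_grip and the y axis of tub_rim, either way round below 0.15 rad and angle between lid_grip's own z axis and vertical below 0.15 rad and linear speed of lid below 0.03 m/s and contact force between the fingers and lid below 0.1 N), for 0.2 s.
At the end, for the whole second after the job is handed in: The lid's plate sits on the oblong tub's rim (within 1.5 mm, level within 0.015 rad, centred within 9 mm, square within 0.12 rad), both clips stand upright over its ends (within 0.02 rad), and the lid is released and at rest (horizontal distance between lid_grip and tub_rim below 0.009 m and z of lid_grip in the frame of tub_rim between 0.017 and 0.0215 m and angle between the y axis of lid_grip and the y axis of tub_rim, either way round below 0.12 rad and angle between lid_grip's own z axis and vertical below 0.015 rad and value of joint each of clip_a, clip_b below 0.02 rad and linear speed of lid below 0.02 m/s and contact force between the fingers and lid below 0.1 N); the robot touches nothing.
It fails at once if the timer is pushed more than 30 mm away or tipped over (distance of timer from where it was at the start of the episode above 0.03 m or angle between timer's own z axis and vertical above 0.5 rad).
It fails at once if the brown bottle is pushed more than 30 mm away or tipped over (distance of brown_bottle from where it was at the start of the episode above 0.03 m or angle between brown_bottle's own z axis and vertical above 0.5 rad).
It fails at once if the glass dish is pushed more than 30 mm away or tipped over (distance of dish from where it was at the start of the episode above 0.03 m or angle between dish's own z axis and vertical above 0.5 rad).
It also fails if it takes over 45 s, if anything falls off the work surface, if the arm or the gripper's body presses on something with over 40 N, if the wrist force passes 120 N, or if a joint passes its speed limit or range.

### The arm

A 6-joint arm with a two-finger parallel gripper is mounted at the origin on a cart in front of the work surface, level with it; the furniture and walls round the work are solid. World frame = base frame: x ahead of the robot, y to its left, z up, the work surface at z = 0. Lengths are in m, angles in rad, forces in N, time in s.
With the tool pointing down it reaches from about 0.35 to 0.85 m from the base axis. Payload 8.1 kg.
Tool frame: the origin (TCP) lies on the centre line of the jaws, within the pads' length; the fingertips stand 17 mm ahead of it and the grasp point (between the pads) lies 2 mm behind it; x points along the fingers, z is the direction in which the jaws open and shut, and the axes are right-handed (so a half turn about x gives the same grasp; the last joint's range is limited). The gripper opens to 93 mm and grips with 3 to 60 N. Pads are 15 mm wide; open, the fingers measure 128 mm over their backs; the gripper's body (75 mm by 188 mm) begins 65 mm behind the grasp point.
Start: joints at [1.03, 0.13, 1.488, -0, 1.523, -0.085], TCP at [0.264, 0.539, 0.236] pointing down, gripper open.
Joint ranges: [-2.96, 2.96], [-0.89, 2.26], [0.02, 2.5], [-1.34, 4.48], [0, 2.73], [-2.66, 2.66]. Speed limits (rad/s): [2.39, 2.39, 2.79, 3.14, 3.14, 3.14].

### API

Orientations are given as a rotation vector (axis times angle).
In Python, from plant import telemetry, optics, workorder gives the robot as it stands.
- The arm moves only by the shell command python3 -m inch 'ROWS' [FORCE]. ROWS is JSON, a list that holds one entry, the list of rows, each a list of 7 numbers: the shift along the tool's x, y, z in m, then the turn, a rotation vector about the tool's x, y, z in rad, then the opening, from 0 (shut) to 1 (fully open). In form: [[[tx, ty, tz, ax, ay, az, grip], ...]]. A call has 1 to 20 rows; each row shifts and turns the pose as measured when the row begins, along the tool's axes as they then stand; what a row does not reach is not made up. A row lasts 1/10 s, in which the tool goes at most 50 mm and 8.59 degrees, less where a joint would pass 70% of its speed; a pose out of reach is approached as far as the arm can. A call is refused whole if a number of a shift passes 0.05 or a number of a turn 0.15, either way. A call with a gripper value outside its range is refused whole. The fingers move at their own pace and stop on an object; FORCE is the grip in N (left out, the last holds). Time passes only in rows, so rows that do not move let the fingers close. It gives the time, the measured TCP pose, the force and the opening at its end, in the units of the state.
- telemetry.read_state(): the state, without advancing time (a new reading comes with each control period).
- optics.read_camera(name): name is "scene" or "top"; returns a dict with "frame" (400x640x3 uint8, blue, green, red), "fx", "fy", "cx", "cy" (pixels), "rvec" (rotation vector, rad) and "tvec" (3), from world to camera coordinates, as OpenCV has them. Camera axes: x right, y down, z forward; pixel columns grow to the right and rows downward; lengths in m; the calibration is good to about 2 mm. A picture is of the moment at which its call begins. There is no depth.
- workorder.close_job(): hands the job in, once; it reports no verdict.
The state is a dict: "t": time; "q": joint angles; "dq": joint speeds; "joint_torque": joint torques, N m; "tool_pos": TCP position; "orientation": TCP orientation; "force": force on the tool from outside, world axes, zero at the start; "wrist_torque": the same for the moment, N m; "opening": finger opening in m.
Only numpy, scipy, OpenCV 4.12 (cv2) and the standard library are available. Lean on these libraries where they do the work, as an engineer would, in place of code of your own. Each camera call takes 0.05 s, during which the arm holds its last target. There are 200 camera calls.

## Working session

There is one attempt and no reset: what is moved stays moved. The work goes in short steps, Python scripts to look and compute and a shell command to move; the robot and the scene stay as the last step left them, time stands still between calls to the robot, and variables do not carry over. Pictures are saved under pics/ and viewed, on a budget of 10 in all, crops included, one or two more only if the job needs it, and the job is handed in when it is done.

```bash
mkdir -p pics; cat > h.py <<'E'
import numpy as np, cv2
from scipy.spatial.transform import Rotation as R
from plant import telemetry, optics, workorder
def cam(n, save=None):
    c=optics.read_camera(n)
    if save: cv2.imwrite('pics/'+save,c['frame'])
    return c
def ray(c,uv,z):
    """pixel(s) -> world point on plane z"""
    uv=np.atleast_2d(uv).astype(float)
    M=R.from_rotvec(np.ravel(c['rvec'])).as_matrix(); t=np.ravel(c['tvec'])
    o=-M.T@t
    d=np.c_[(uv[:,0]-c['cx'])/c['fx'],(uv[:,1]-c['cy'])/c['fy'],np.ones(len(uv))]@M
    return o+d*((z-o[2])/d[:,2])[:,None]
def proj(c,P):
    P=np.atleast_2d(P).astype(float)
    M=R.from_rotvec(np.ravel(c['rvec'])).as_matrix(); p=P@M.T+np.ravel(c['tvec'])
    return np.c_[p[:,0]/p[:,2]*c['fx']+c['cx'],p[:,1]/p[:,2]*c['fy']+c['cy']]
def tool():
    s=telemetry.read_state(); return s,np.array(s['tool_pos']),R.from_rotvec(s['orientation']).as_matrix()
E
python3 - <<'E'
from h import *
a=cam('top','top0.png');b=cam('scene','scene0.png')
for c in(a,b):
    M=R.from_rotvec(np.ravel(c['rvec'])).as_matrix();print(c['fx'],-M.T@np.ravel(c['tvec']));print(M.round(2))
s,p,m=tool();print(s['t'],p,m.round(3),s['force'],s['opening'])
E
```

```text
492.91805010046966 [0.38766148 0.09733644 1.48540943]
[[-0.   -1.   -0.03]
 [-0.99  0.   -0.11]
 [ 0.11  0.03 -0.99]]
435.1217340738848 [ 0.02104019 -0.76073305  0.68307095]
[[ 0.85 -0.52  0.02]
 [-0.26 -0.46 -0.85]
 [ 0.45  0.72 -0.52]]
0.1 [0.26387282 0.53833291 0.23472002] [[-0.001 -0.898  0.44 ]
 [-0.001  0.44   0.898]
 [-1.     0.    -0.002]] [0.0750641  0.19778439 0.33457062] 0.09331401765433285
```

View pics/top0.png

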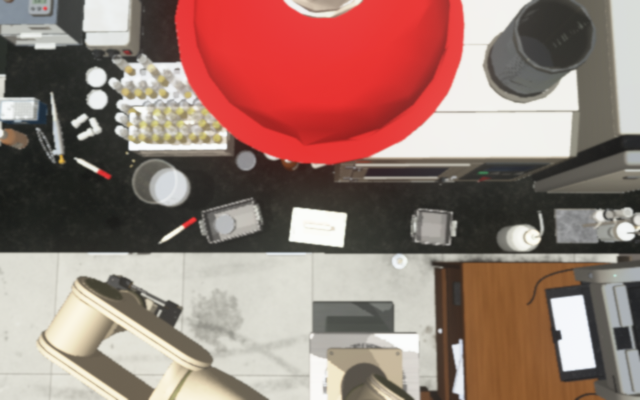

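View pics/scene0.png

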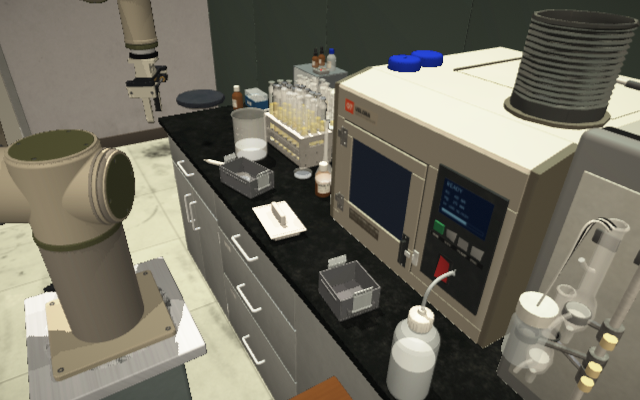

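The top view shows the oblong tub near (231,221), the lid at (318,227) with its rib at (318,226), and the square tub at (433,226). The scene view shows the lid at (278,218), the oblong tub at (246,176), the bottle at (322,180) and the dish at (303,173). Next I'll zoom in.

```bash
python3 - <<'E'
import cv2,numpy as np
a=cv2.imread('pics/top0.png');b=cv2.imread('pics/scene0.png')
A=cv2.resize(a[180:260,190:350],None,fx=5,fy=5,interpolation=cv2.INTER_CUBIC)[:,:800]
B=cv2.resize(b[145:245,205:365],None,fx=5,fy=5,interpolation=cv2.INTER_CUBIC)[100*0:]
B=cv2.resize(B,None,fx=.4,fy=.4) if 0 else B
cv2.imwrite('pics/cA.png',A);cv2.imwrite('pics/cB.png',B)
E
```

```text
(no output)
```

View pics/cA.png

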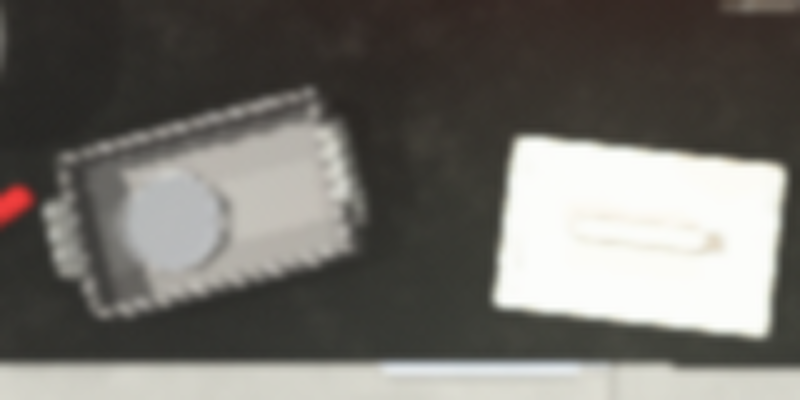

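View pics/cB.png

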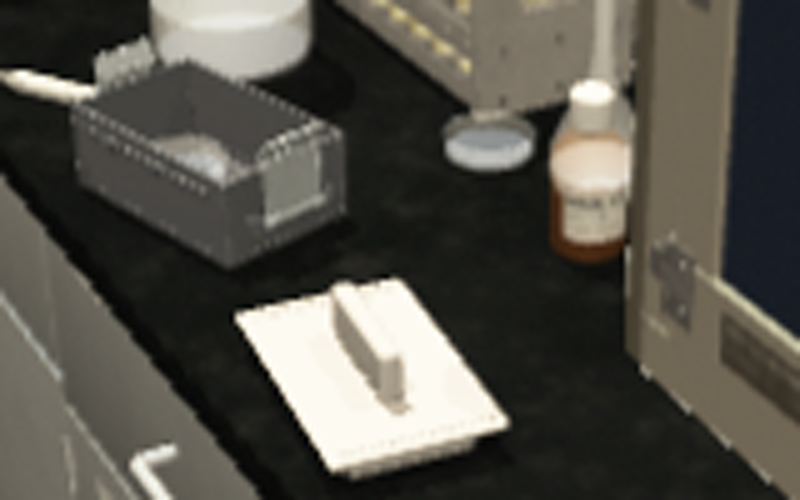

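Top crop: the tub's rim corners are at about (60,158), (315,92), (352,250) and (103,315), and the lid is a white rectangle. Scene crop: the rim corners are at about (75,108), (190,62), (344,130) and (232,183). The space between the lid and the tub is free.

```bash
python3 - <<'E'
from h import *
a=cam('top');b=cam('scene')
def four(c,P,off,z,n):
    uv=(np.array(P)+.5)/5-.5+off
    X=ray(c,uv,z)[:,:2]; e=np.roll(X,-1,0)-X
    print(n,'ctr',X.mean(0).round(4),'sides',np.linalg.norm(e,axis=1).round(3),'ang',np.degrees(np.arctan2(e[:,1],e[:,0])).round(1))
four(a,[(60,158),(315,92),(352,250),(103,315)],(190,180),.058,'tub top')
four(b,[(75,108),(190,62),(344,130),(232,183)],(205,145),.058,'tub scene')
for c,roi,n in((a,(180,260,280,352),'top'),(b,(190,245,245,312),'scene')):
    r0,r1,c0,c1=roi; f=c['frame'][r0:r1,c0:c1]
    k=8;g=cv2.resize(cv2.cvtColor(f,cv2.COLOR_BGR2GRAY),None,fx=k,fy=k,interpolation=cv2.INTER_LINEAR)
    m=(g>(140)).astype(np.uint8)
    if n=='top': m[(250-r0)*k:]=0
    ct=max(cv2.findContours(m,0,1)[0],key=cv2.contourArea)
    uv=(ct[:,0]+.5)/k-.5+[c0,r0]
    X=ray(c,uv,.022)[:,:2]
    rc=cv2.minAreaRect((X*1000).astype(np.float32));print('lid',n,rc)
E
```

```text
tub top ctr [0.475  0.3866] sides [0.154 0.095 0.149 0.095] ang [ -75.6 -166.1  104.5   16.8]
tub scene ctr [0.4792 0.382 ] sides [0.093 0.143 0.093 0.146] ang [  16.3  -72.  -162.3  108.1]
lid top ((457.7593994140625, 135.8377685546875), (165.67376708984375, 105.36116027832031), 83.24434661865234)
lid scene ((460.5679016113281, 134.13278198242188), (174.62420654296875, 102.32233428955078), 83.53003692626953)
```

```bash
python3 -m inch '[[[0.005,-0.035,-0.028,0,0,0,1],[0.005,-0.035,-0.028,0,0,0,1],[0.005,-0.035,-0.028,0,0,0,1],[0.005,-0.035,-0.028,0,0,0,1],[0.005,-0.035,-0.028,0,0,0,1],[0.005,-0.035,-0.028,0,0,0,1],[0.005,-0.035,-0.028,0,0,0,1],[0.005,-0.035,-0.028,0,0,0,1],[0.005,-0.035,-0.028,0,0,0,1],[0.005,-0.035,-0.028,0,0,0,1],[0,0,0,0.137,0,0,1],[0,0,0,0.137,0,0,1],[0,0,0,0.137,0,0,1],[0,0,0,0.137,0,0,1],[0,0,0,0.137,0,0,1],[0,0,0,0.137,0,0,1],[0,0,0,0.137,0,0,1],[0,0,0,0.137,0,0,1],[0,0,0,0.137,0,0,1]]]'
cat > go.py <<'E'
import sys
from h import *
x,y,z,yaw=map(float,sys.argv[1:5])   # target TCP, jaw axis heading (deg)
s,p,m=tool(); d=np.array([x,y,z])-p
w=np.radians(yaw)
T=np.c_[[0,0,-1],[0,0,0],[np.cos(w),np.sin(w),0]]; T[:,1]=np.cross(T[:,2],T[:,0])
print('t',round(s['t'],2),'tcp',p.round(4),'jaw',np.degrees(np.arctan2(m[1,2],m[0,2])).round(2),'shift',(m.T@d).round(4),'turn',R.from_matrix(m.T@T).as_rotvec().round(4),'F',np.round(s['force'],2),'open',round(s['opening'],4))
E
python3 go.py 0.459 0.135 0.10 -6.7
```

```text
t: 2.1
tool_pos: [0.4593, 0.1149, 0.1792]
orientation: [0.126, 1.57, -0.13]
force: [0.3, -0.2, -0.8]
opening: 0.0931
t 2.1 tcp [0.4593 0.1149 0.1792] jaw -9.33 shift [ 0.0792  0.02   -0.0033] turn [-0.0458 -0.0032  0.0026] F [ 0.34 -0.18 -0.76] open 0.0931
```

```bash
python3 -m inch '[[[0.02,0.01,-0.0015,-0.023,-0.0015,0.0013,1],[0.02,0.01,-0.0015,-0.023,-0.0015,0.0013,1],[0.03,0,0,0,0,0,1],[0.03,0,0,0,0,0,1],[0,0,0,0,0,0,1],[0,0,0,0,0,0,1]]]'
python3 go.py 0.459 0.135 0.043 -6.7
python3 - <<'E'
from h import *
c=cam('scene');b=c['frame']
cv2.imwrite('pics/s1.png',cv2.resize(b[110:260,180:380],None,fx=4,fy=4,interpolation=cv2.INTER_CUBIC))
E
```

```text
t: 2.7
tool_pos: [0.4604, 0.1358, 0.078]
orientation: [0.096, 1.566, -0.095]
force: [0.2, 0.1, 0.9]
opening: 0.0933
t 2.7 tcp [0.4604 0.1358 0.078 ] jaw -6.95 shift [ 0.035  -0.001  -0.0014] turn [-0.0044  0.0029 -0.0008] F [0.19 0.13 0.94] open 0.0933
```

View pics/s1.png

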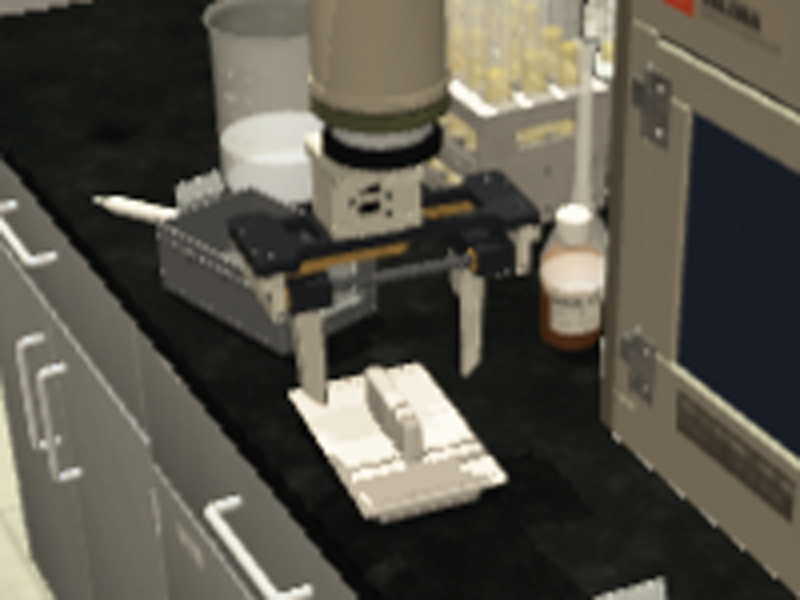

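The jaws straddle the rib (rib at crop (395,410), fingers at (312,350) and (470,330)), so I'll descend and grip.

```bash
python3 -m inch '[[[0.018,0,-0.001,0,0,0,1],[0.014,0,0,0,0,0,1],[0.003,0,0,0,0,0,1],[0,0,0,0,0,0,0],[0,0,0,0,0,0,0],[0,0,0,0,0,0,0],[0,0,0,0,0,0,0],[0,0,0,0,0,0,0],[0,0,0,0,0,0,0],[0,0,0,0,0,0,0],[0,0,0,0,0,0,0]]]' 30
python3 go.py 0.459 0.135 0.16 -6.7
```

```text
t: 3.85
tool_pos: [0.4659, 0.1368, 0.051]
orientation: [0.098, 1.553, -0.093]
force: [0.7, 0.2, 0.5]
opening: 0.034
t 3.85 tcp [0.4659 0.1368 0.051 ] jaw -6.99 shift [-0.1091 -0.0022 -0.005 ] turn [-0.0049  0.0151 -0.0046] F [0.74 0.21 0.48] open 0.034
```

```bash
python3 -m inch '[[[0.004,0,-0.002,0,0.007,-0.002,0.37],[0.003,0,-0.002,0,0.007,-0.002,0.37],[0,0,0,0,0,0,0.37]]]'
python3 go.py 0.459 0.135 0.043 -6.7
```

```text
t: 4.15
tool_pos: [0.4615, 0.1373, 0.0432]
orientation: [0.096, 1.569, -0.096]
force: [-0.8, 0.1, 0.3]
opening: 0.0346
t 4.15 tcp [0.4615 0.1373 0.0432] jaw -6.98 shift [ 0.0002 -0.0026 -0.0022] turn [-0.0049 -0.0004 -0.0002] F [-0.84  0.08  0.3 ] open 0.0346
```

```bash
python3 -m inch '[[[0,-0.002,-0.002,0,0,0,0],[0,0,0,0,0,0,0],[0,0,0,0,0,0,0],[0,0,0,0,0,0,0],[0,0,0,0,0,0,0]]]' 30
python3 go.py 0.476 0.384 0.16 15
```

```text
t: 4.65
tool_pos: [0.4588, 0.1354, 0.0428]
orientation: [0.096, 1.57, -0.096]
force: [-0.3, -0.1, -0.9]
opening: 0.014
t 4.65 tcp [0.4588 0.1354 0.0428] jaw -6.98 shift [-0.1172  0.2489 -0.0132] turn [-3.836e-01 -1.100e-03 -1.000e-04] F [-0.33 -0.05 -0.92] open 0.014
```

Gripped at 14 mm. I'll lift straight up, then measure the lid in the grip and the tub again.

```bash
python3 -m inch '[[[-0.02,0,0,0,0,0,0],[-0.03,0,0,0,0,0,0],[-0.03,0,0,0,0,0,0],[-0.03,0,0,0,0,0,0],[-0.01,0,0,0,0,0,0],[0,0,0,0,0,0,0],[0,0,0,0,0,0,0]]]'
python3 go.py 0.476 0.384 0.16 15
python3 - <<'E'
from h import *
a=cam('top','t2.png');b=cam('scene','s2.png')
A=cv2.resize(a['frame'][180:250,180:350],None,fx=4.5,fy=4.5,interpolation=cv2.INTER_CUBIC)
B=cv2.resize(b['frame'][110:180,215:385],None,fx=4.5,fy=4.5,interpolation=cv2.INTER_CUBIC)
B=cv2.resize(b['frame'][140:230,190:360],(765,280)) if 0 else cv2.resize(b['frame'][130:200,190:360],None,fx=4.5,fy=4.5,interpolation=cv2.INTER_CUBIC)
cv2.imwrite('pics/c2.png',np.vstack([A,B])[:600])
print(A.shape)
E
```

```text
t: 5.35
tool_pos: [0.4561, 0.1349, 0.163]
orientation: [0.095, 1.576, -0.097]
force: [-0.3, -0.2, -1.5]
opening: 0.0135
t 5.35 tcp [0.4561 0.1349 0.163 ] jaw -6.98 shift [ 0.0025  0.2497 -0.0105] turn [-0.3837 -0.0078  0.0006] F [-0.33 -0.16 -1.5 ] open 0.0135
(315, 765, 3)
```

View pics/c2.png

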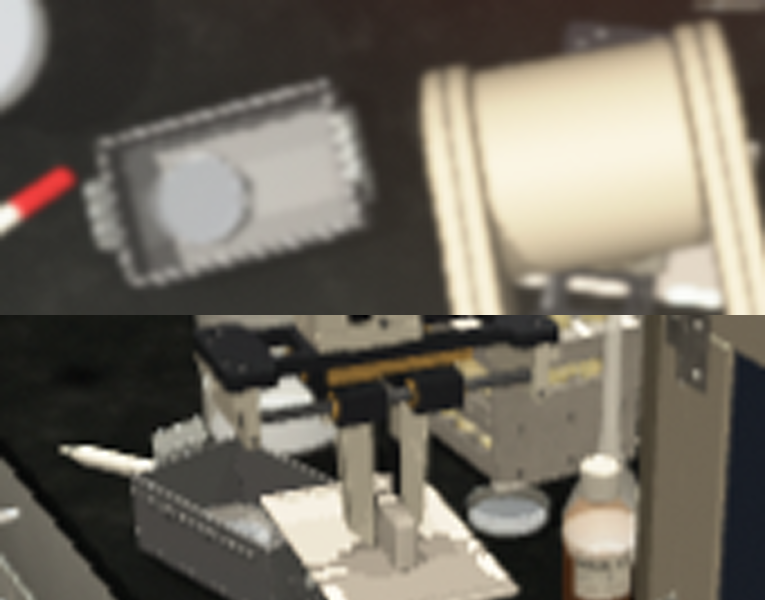

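The lid hangs level in the grip, and the tub is unobstructed in the top view. For the second tub measurement I'll rectify both views onto the rim plane.

```bash
python3 - <<'E'
from h import *
from plant import optics
a=cam('top');b=cam('scene')
b['frame']=cv2.imread('pics/scene0.png')
w=np.radians(15);ex=np.array([np.cos(w),np.sin(w)]);ey=np.array([-np.sin(w),np.cos(w)])
S=4 # px/mm... grid: rows = +x up, cols = y
out=[]
for c in(a,b):
    Y,X=np.meshgrid(np.arange(-100,100,.25),np.arange(70,-70,-.25)*1.)
    P=np.array([.476,.385])+ (X[...,None]*ex+Y[...,None]*ey)/1000
    P=np.c_[P.reshape(-1,2),np.full(X.size,.058)]
    uv=proj(c,P).astype(np.float32).reshape(X.shape+(2,))
    o=cv2.remap(c['frame'],uv[...,0],uv[...,1],cv2.INTER_CUBIC)
    for y in range(-80,81,10): cv2.putText(o,str(y),((y+100)*4-8,12),0,.35,(0,255,255),1); cv2.line(o,((y+100)*4,16),((y+100)*4,22),(0,255,255),1)
    for x in range(-60,61,10): cv2.line(o,(0,(70-x)*4),(8,(70-x)*4),(0,255,255) if x else (0,0,255),1)
    for y in(-77,77):
        for x in(-48,48): cv2.circle(o,((y+100)*4,(70-x)*4),3,(0,0,255),1)
    out.append(o[70:490])
v=np.vstack(out);cv2.imwrite('pics/rect.png',cv2.resize(v,None,fx=.7,fy=.7,interpolation=cv2.INTER_AREA))
E
```

```text
(no output)
```

View pics/rect.png

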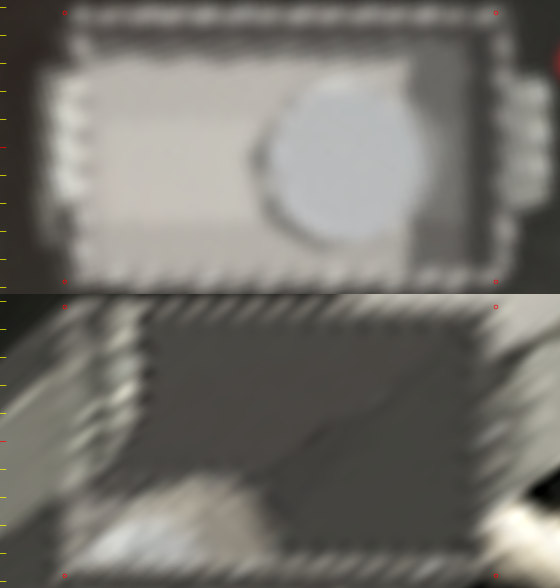

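In the rectified views the rim's wall-centre dots give a y offset of about +4.7 mm (top) and +0.4 mm (scene), with about +0.5 to 1 mm in x. The mean tub centre is therefore (0.476, 0.3877). Next I'll move above it and compare the lid and tub in the same camera.

```bash
python3 -m inch '[[[0,0.03,0,0,0,0,0],[0,0.032,-0.0012,-0.05,-0.001,0,0],[0,0.032,-0.0012,-0.05,-0.001,0,0],[0,0.032,0,-0.05,-0.001,0,0],[0,0.032,0.001,-0.05,-0.001,0,0],[0,0.032,0.002,-0.05,-0.001,0,0],[0,0.03,0.003,-0.05,-0.001,0,0],[0,0.02,0.003,-0.05,0,0,0],[0,0,0,-0.03,0,0,0],[0,0,0,0,0,0,0]]]'
python3 go.py 0.476 0.3877 0.13 15
```

```text
t: 6.55
tool_pos: [0.4556, 0.3814, 0.1475]
orientation: [-0.22, 1.581, 0.207]
force: [0.1, -0.2, -1.3]
opening: 0.0135
t 6.55 tcp [0.4556 0.3814 0.1475] jaw 15.53 shift [0.017  0.0006 0.0217] turn [ 0.0093 -0.022   0.0049] F [ 0.1  -0.21 -1.32] open 0.0135
```

```bash
python3 -m inch '[[[0,0,0.011,0.005,-0.011,0.002,0],[0,0,0.011,0.004,-0.011,0.003,0],[0.008,0,0,0,0,0,0],[0.006,0,0,0,0,0,0],[0,0,0,0,0,0,0]]]'
python3 go.py 0.476 0.3877 0.13 15
python3 - <<'E'
from h import *
b=cam('scene','s3.png')
cv2.imwrite('pics/c3.png',cv2.resize(b['frame'][115:205,195:305],None,fx=6.5,fy=6.5,interpolation=cv2.INTER_CUBIC))
E
```

```text
t: 7.05
tool_pos: [0.4788, 0.3855, 0.1296]
orientation: [-0.202, 1.562, 0.2]
force: [-0.1, -0.8, -1.3]
opening: 0.014
t 7.05 tcp [0.4788 0.3855 0.1296] jaw 14.67 shift [-0.0004  0.0028 -0.0022] turn [-0.0057 -0.0007  0.0008] F [-0.07 -0.84 -1.28] open 0.014
```

View pics/c3.png

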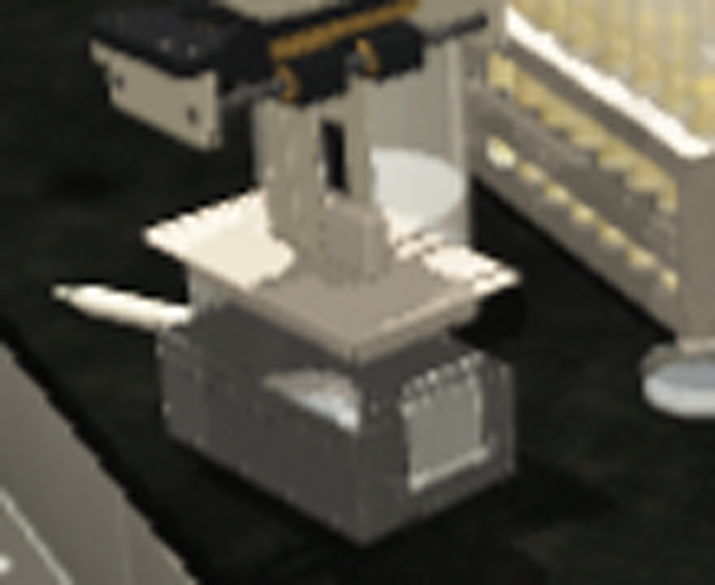

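```bash
python3 - <<'E'
from h import *
b=cam('scene');s,p,m=tool()
g=b['frame'].copy()
w=np.radians(15);ex=np.array([np.cos(w),np.sin(w)]);ey=np.array([-np.sin(w),np.cos(w)])
f=lambda P:(np.array(P)+.5)/6.5-.5+[195,115]
def loc(P,z): 
    d=ray(b,f(P),z)[:,:2]-[.476,.3877]; return (np.c_[d@ex,d@ey]*1000).round(1)
print('lid near,left,right (exp -50,-80 / -50,80 / 50,-80):\n',loc([(357,346),(147,237),(520,275)],.1088))
print('tcp',((p[:2]-[.476,.3877])@np.c_[ex,ey]*1000).round(1))
print('tub near,left,right (exp -48,-77 / -48,77 / 48,-77)\n',loc([(365,413),(160,345),(513,366)],.058))
print('tub bottom near', loc([(365,543)],0.))
# predicted pixels for tub corners at current estimate & lid corners at tcp, drawn
k=6.5
P=[np.r_[np.array([.476,.3877])+ (x*ex+y*ey)/1000,z] for x,y,z in((-48,-77,.058),(48,-77,.058),(-48,77,.058),(-48,-77,0),(48,-77,0),(-48,77,0))]
L=[np.r_[p[:2]+ (x*ex+y*ey)/1000,.1088] for x,y in((-50,-80),(50,-80),(-50,80))]
o=cv2.resize(g[115:205,195:305],None,fx=k,fy=k,interpolation=cv2.INTER_CUBIC)
for q,col in((P,(0,0,255)),(L,(0,255,0))):
    for u in (proj(b,q)-[195,115]+.5)*k-.5: cv2.drawMarker(o,tuple(int(v) for v in u.round()),col,cv2.MARKER_CROSS,14,1)
cv2.imwrite('pics/c4.png',o)
E
```

```text
lid near,left,right (exp -50,-80 / -50,80 / 50,-80):
 [[-49.6 -89.4]
 [-48.6  69.1]
 [ 50.2 -85.9]]
tcp [ 2.3 -2.6]
tub near,left,right (exp -48,-77 / -48,77 / 48,-77)
 [[-29.2 -65.1]
 [-55.5  57.4]
 [ 50.7 -77.9]]
tub bottom near [[-44.5 -78.3]]
```

View pics/c4.png

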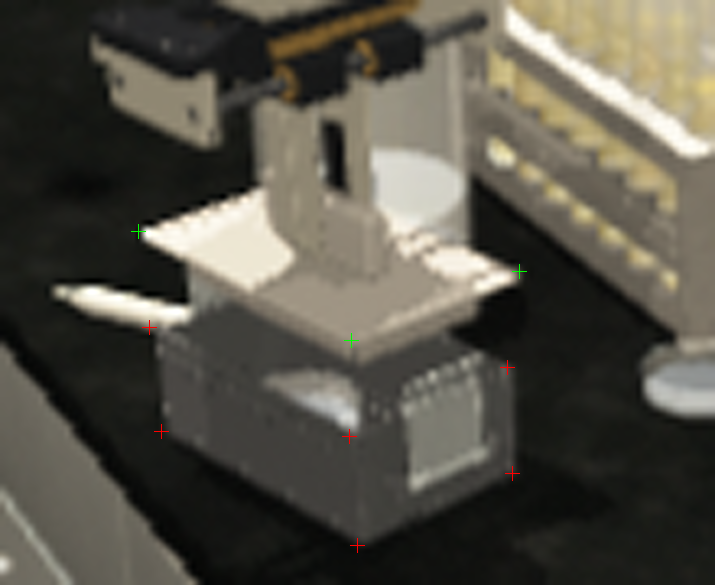

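The scene overlay agrees with the tub estimate to a few mm. The lid sits either about 3.5 mm lower in the grip or about 5 mm towards -y. I'll aim between the two, lower to just above the clips, and compare the end gaps there.

```bash
python3 -m inch '[[[0.006,0.0024,-0.0015,-0.003,0,0,0],[0.008,0.002,-0.001,-0.003,0,0,0],[0.007,0,0,0,0,0,0],[0,0,0,0,0,0,0],[0,0,0,0,0,0,0]]]'
python3 go.py 0.4755 0.3896 0.108 15
python3 - <<'E'
from h import *
b=cam('scene','s5.png');s,p,m=tool();k=7
w=np.arctan2(m[1,2],m[0,2]);ex=np.array([np.cos(w),np.sin(w)]);ey=np.array([-np.sin(w),np.cos(w)])
o=cv2.resize(b['frame'][120:205,200:300],None,fx=k,fy=k,interpolation=cv2.INTER_CUBIC)
for q,col in(([np.r_[p[:2]+(x*ex+y*ey)/1000,p[2]-.0208-dz] for x,y,dz in((-50,-80,0),(50,-80,0),(-50,80,0),(-50,-80,.004))],(0,255,0)),):
    for u in (proj(b,q)-[200,120]+.5)*k-.5: cv2.drawMarker(o,tuple(int(v) for v in u.round()),col,cv2.MARKER_CROSS,14,1)
cv2.imwrite('pics/c5.png',o)
E
```

```text
t: 7.65
tool_pos: [0.4747, 0.39, 0.108]
orientation: [-0.207, 1.56, 0.207]
force: [-0.4, 1.2, -1.4]
opening: 0.0139
t 7.65 tcp [0.4747 0.39   0.108 ] jaw 15.09 shift [ 0.     -0.0006  0.0007] turn [0.0017 0.0004 0.0003] F [-0.42  1.23 -1.45] open 0.0139
```

View pics/c5.png

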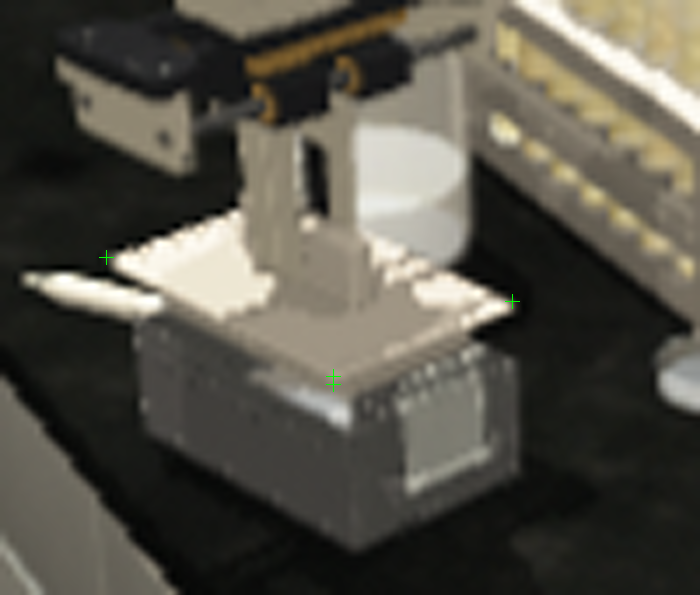

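The lid is above the mouth, square to it, and the fine y offset is below what the camera resolves. I'll descend in small steps and use the side force from the clip slopes.

```bash
for i in 1 2; do :; done
python3 -m inch '[[[0.004,0,0.001,0,0,0,0],[0,0,0,0,0,0,0],[0,0,0,0,0,0,0]]]'; python3 go.py 0.476 0.3895 0.104 15; python3 -m inch '[[[0.003,0,0,0,0,0,0],[0,0,0,0,0,0,0],[0,0,0,0,0,0,0]]]'; python3 go.py 0.476 0.3895 0.100 15
python3 -c "
from h import *
print(tool()[0]['wrist_torque'])"
```

```text
t: 8.0
tool_pos: [0.476, 0.3903, 0.1041]
orientation: [-0.207, 1.56, 0.207]
force: [0.1, -0.4, -1.4]
opening: 0.014
t 8.0 tcp [0.476  0.3903 0.1041] jaw 15.09 shift [ 0.0001 -0.0008 -0.0002] turn [0.0015 0.001  0.0001] F [ 0.1  -0.42 -1.36] open 0.014
t: 8.3
tool_pos: [0.4763, 0.3904, 0.1012]
orientation: [-0.206, 1.559, 0.207]
force: [0.8, 0.2, -2.4]
opening: 0.0138
t 8.3 tcp [0.4763 0.3904 0.1012] jaw 15.08 shift [ 0.0012 -0.0008 -0.0005] turn [ 0.0014  0.0015 -0.0001] F [ 0.79  0.18 -2.37] open 0.0138
[-0.01559104  0.0786088   0.02706819]
```

```bash
python3 -m inch '[[[0.002,0,0,0,0,0,0],[0,0,0,0,0,0,0],[0,0,0,0,0,0,0]]]'; python3 go.py 0.476 0.3895 0.0938 15; python3 -m inch '[[[0.002,0,0,0,0,0,0],[0,0,0,0,0,0,0],[0,0,0,0,0,0,0]]]'; python3 go.py 0.476 0.3895 0.0938 15
python3 -c "
from h import *
print(tool()[0]['wrist_torque'])"
```

```text
t: 8.6
tool_pos: [0.4764, 0.3904, 0.0991]
orientation: [-0.206, 1.559, 0.207]
force: [0.2, -0.1, -1.1]
opening: 0.014
t 8.6 tcp [0.4764 0.3904 0.0991] jaw 15.08 shift [ 0.0053 -0.0008 -0.0006] turn [ 0.0014  0.0018 -0.0001] F [ 0.23 -0.15 -1.07] open 0.014
t: 8.9
tool_pos: [0.477, 0.3899, 0.0977]
orientation: [-0.207, 1.558, 0.206]
force: [-0.7, -0.7, -1.3]
opening: 0.0134
t 8.9 tcp [0.477  0.3899 0.0977] jaw 15.06 shift [ 0.0039 -0.0002 -0.0011] turn [0.0011 0.0026 0.0007] F [-0.71 -0.74 -1.28] open 0.0134
[-0.18567658  0.08528422  0.07261338]
```

```bash
python3 -m inch '[[[0.0015,0,0,0,0,0,0],[0,0,0,0,0,0,0],[0,0,0,0,0,0,0]]]'; python3 go.py 0.476 0.3895 0.0938 15; 
python3 -c "
from h import *
print(tool()[0]['wrist_torque'])"; python3 -m inch '[[[0.0015,0,0,0,0,0,0],[0,0,0,0,0,0,0],[0,0,0,0,0,0,0]]]'; python3 go.py 0.476 0.3895 0.0938 15
python3 -c "
from h import *
print(tool()[0]['wrist_torque'])"
```

```text
t: 9.2
tool_pos: [0.4774, 0.3896, 0.0965]
orientation: [-0.207, 1.558, 0.206]
force: [-0.3, -2.1, 0.4]
opening: 0.014
t 9.2 tcp [0.4774 0.3896 0.0965] jaw 15.05 shift [ 0.0027  0.0003 -0.0014] turn [0.0009 0.0031 0.0011] F [-0.28 -2.11  0.44] open 0.014
[-0.27385962  0.10752468  0.04606856]
t: 9.5
tool_pos: [0.4778, 0.3894, 0.0953]
orientation: [-0.207, 1.557, 0.205]
force: [0.2, -3.4, 1.4]
opening: 0.0135
t 9.5 tcp [0.4778 0.3894 0.0953] jaw 15.04 shift [ 0.0015  0.0006 -0.0017] turn [0.0007 0.0038 0.0015] F [ 0.23 -3.42  1.36] open 0.0135
[-0.43533001  0.05394143  0.0239001 ]
```

The +y clip pushes the lid toward -y (Fy = -3.4 N, first touch at TCP z ≈ 0.098), so the lid is 1 to 2 mm too far toward +y. I'll raise, shift and lower again.

```bash
python3 -m inch '[[[-0.004,-0.0014,-0.001,0,-0.002,-0.001,0],[0,0,0,0,0,0,0],[0.003,-0.0006,0,0,0,0,0],[0,0,0,0,0,0,0],[0,0,0,0,0,0,0]]]'; python3 go.py 0.4762 0.3877 0.0938 15; 
python3 -c "
from h import *
print(tool()[0]['wrist_torque'])"; python3 -m inch '[[[0.002,0,0,0,0,0,0],[0,0,0,0,0,0,0],[0,0,0,0,0,0,0]]]'; python3 go.py 0.4762 0.3877 0.0938 15
python3 -c "
from h import *
print(tool()[0]['wrist_torque'])"
```

```text
t: 10.0
tool_pos: [0.4761, 0.388, 0.0952]
orientation: [-0.207, 1.556, 0.206]
force: [-0.1, 0.3, -1.3]
opening: 0.014
t 10.0 tcp [0.4761 0.388  0.0952] jaw 15.08 shift [ 0.0014 -0.0003  0.    ] turn [0.0013 0.0044 0.0009] F [-0.09  0.33 -1.26] open 0.014
[-0.07296078  0.00923567 -0.03214909]
t: 10.3
tool_pos: [0.4763, 0.3883, 0.0937]
orientation: [-0.207, 1.556, 0.207]
force: [-0.1, -0.6, -0.0]
opening: 0.0135
t 10.3 tcp [0.4763 0.3883 0.0937] jaw 15.08 shift [-0.0001 -0.0005 -0.0003] turn [0.0015 0.0052 0.0007] F [-0.11 -0.56 -0.04] open 0.0135
[-0.10142825  0.11763627 -0.03761091]
```

Both ends touch at TCP z = 0.0937, which is the expected loose height, and there is little side force. I'll release and rise.

```bash
python3 -m inch '[[[0,0,0,0,0,0,0.3],[0,0,0,0,0,0,0.5],[0,0,0,0,0,0,0.5],[0,0,0,0,0,0,0.5],[0,0,0,0,0,0,0.5],[-0.02,0,0,0,0,0,0.5],[-0.03,0,0,0,0,0,0.5],[-0.02,0,0,0,0,0,0.5],[0,0,0,0,0,0,0.5],[0,0,0,0,0,0,0.5],[0,0,0,0,0,0,0.5]]]'
python3 go.py 0.476 0.388 0.15 15
python3 - <<'E'
from h import *
b=cam('scene','s6.png');k=6.5
cv2.imwrite('pics/c6.png',cv2.resize(b['frame'][115:205,195:305],None,fx=k,fy=k,interpolation=cv2.INTER_CUBIC))
E
```

```text
t: 11.4
tool_pos: [0.4751, 0.3877, 0.1632]
orientation: [-0.207, 1.558, 0.206]
force: [0.0, -0.4, -0.9]
opening: 0.0465
t 11.4 tcp [0.4751 0.3877 0.1632] jaw 15.08 shift [0.0132 0.0001 0.0009] turn [0.0014 0.0027 0.0014] F [ 0.01 -0.41 -0.91] open 0.0465
```

View pics/c6.png

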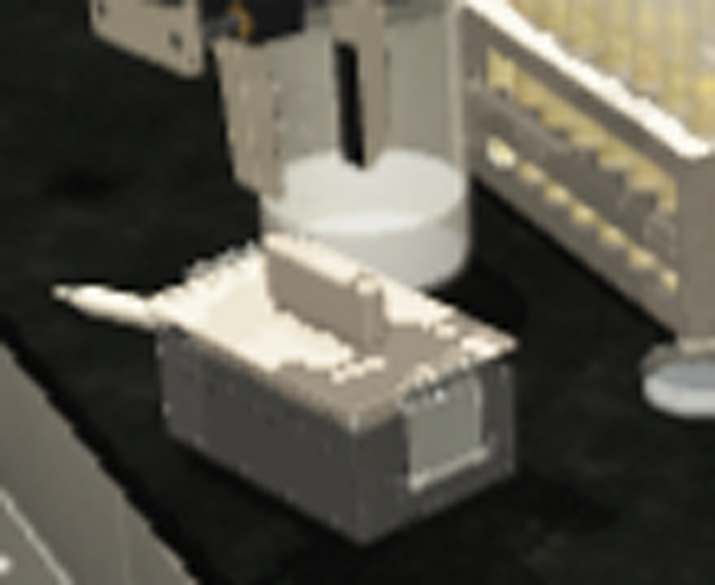

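The lid lies square and loose on both clips: rib at (325,295), both clip tops showing at (205,265) and (440,385). Now I'll shut the fingers and go above the -y end, 60 mm from the centre.

```bash
python3 -m inch '[[[0,-0.03,0.0005,0,0,0,0],[0,-0.03,0.0005,0,0,0,0],[0,0,0,0,0,0,0],[0,0,0,0,0,0,0],[0,0,0,0,0,0,0],[0.02,0,0,0,0,0,0],[0.02,0,0,0,0,0,0],[0.015,0,0,0,0,0,0],[0,0,0,0,0,0,0],[0,0,0,0,0,0,0]]]' 40
python3 go.py 0.4915 0.3301 0.094 15
```

```text
t: 12.45
tool_pos: [0.487, 0.331, 0.0988]
orientation: [-0.213, 1.568, 0.208]
force: [1.0, -0.6, -0.5]
opening: 0.0003
t 12.45 tcp [0.487  0.331  0.0988] jaw 15.34 shift [ 0.0048 -0.002   0.0042] turn [ 0.006  -0.0074  0.0025] F [ 0.98 -0.56 -0.51] open 0.0003
```

```bash
python3 -m inch '[[[0.002,-0.002,0.004,0.005,-0.007,0.002,0],[0,0,0,0,0,0,0],[0.003,0,0,0,0,0,0],[0,0,0,0,0,0,0]]]'
python3 go.py 0.4915 0.3301 0.088 15
python3 -m inch '[[[0.004,0,0,0,0,0,0],[0.004,0,0,0,0,0,0],[0.004,0,0,0,0,0,0]]]'
python3 go.py 0.4915 0.3301 0.079 15
```

```text
t: 12.85
tool_pos: [0.4931, 0.3312, 0.0962]
orientation: [-0.205, 1.557, 0.207]
force: [-0.8, 0.5, -0.8]
opening: 0.0003
t 12.85 tcp [0.4931 0.3312 0.0962] jaw 15.05 shift [ 0.0082 -0.0007 -0.0019] turn [ 0.0009  0.004  -0.0007] F [-0.83  0.49 -0.78] open 0.0003
t: 13.15
tool_pos: [0.4946, 0.3324, 0.086]
orientation: [-0.203, 1.553, 0.209]
force: [-2.7, 2.0, 9.9]
opening: 0.0002
t 13.15 tcp [0.4946 0.3324 0.086 ] jaw 15.04 shift [ 0.007  -0.0014 -0.0037] turn [ 0.0007  0.008  -0.0024] F [-2.71  2.03  9.88] open 0.0002
```

```bash
python3 -m inch '[[[0.005,-0.0005,-0.001,0,0.003,-0.001,0],[0.005,-0.0005,-0.001,0,0.003,-0.001,0],[0.005,0,-0.0005,0,0.002,0,0]]]'
python3 go.py 0.4915 0.3301 0.079 15
```

```text
t: 13.45
tool_pos: [0.4955, 0.3324, 0.0799]
orientation: [-0.204, 1.555, 0.208]
force: [-16.6, -12.7, 47.9]
opening: 0.0004
t 13.45 tcp [0.4955 0.3324 0.0799] jaw 15.07 shift [ 0.0008 -0.0012 -0.0044] turn [ 0.0012  0.0063 -0.0016] F [-16.65 -12.74  47.91] open 0.0004
```

The -y end bottomed at TCP z ≈ 0.080, so it has snapped. Now the +y end.

```bash
python3 -m inch '[[[-0.02,0,0,0,0,0,0],[-0.03,0,0,0,0,0,0],[0,0.04,-0.001,0,0,0,0],[0,0.04,-0.001,0,0,0,0],[0,0.04,-0.001,0,0,0,0],[0,0,0,0,0,0,0],[0,0,0,0,0,0,0]]]'
python3 go.py 0.4604 0.446 0.096 15
```

```text
t: 14.15
tool_pos: [0.4607, 0.4498, 0.1314]
orientation: [-0.203, 1.555, 0.205]
force: [0.6, -0.5, 0.1]
opening: 0.0004
t 14.15 tcp [0.4607 0.4498 0.1314] jaw 14.89 shift [ 0.0354 -0.0036 -0.0015] turn [-0.0019  0.0066 -0.0008] F [ 0.58 -0.49  0.13] open 0.0004
```

```bash
python3 -m inch '[[[0.018,-0.004,-0.0015,0,0.005,-0.001,0],[0.016,0,0,0,0,0,0],[0,0,0,0,0,0,0]]]'
python3 go.py 0.4604 0.446 0.088 15
python3 -m inch '[[[0.004,0,-0.001,0,0,0,0],[0.004,0,-0.001,0,0,0,0],[0.004,0,-0.001,0,0,0,0]]]'
python3 go.py 0.4604 0.446 0.079 15
```

```text
t: 14.45
tool_pos: [0.4604, 0.4426, 0.0928]
orientation: [-0.204, 1.562, 0.201]
force: [-0.1, -0.3, -0.3]
opening: 0.0004
t 14.45 tcp [0.4604 0.4426 0.0928] jaw 14.8 shift [0.0048 0.0033 0.0009] turn [-0.0035 -0.001   0.0019] F [-0.09 -0.27 -0.31] open 0.0004
t: 14.75
tool_pos: [0.4586, 0.4401, 0.0798]
orientation: [-0.202, 1.562, 0.199]
force: [0.2, 0.2, 0.2]
opening: 0.0005
t 14.75 tcp [0.4586 0.4401 0.0798] jaw 14.64 shift [0.0008 0.0052 0.0032] turn [-0.0064 -0.0007  0.002 ] F [0.21 0.17 0.24] open 0.0005
```

```bash
python3 -m inch '[[[0.002,0.002,0.001,0,0,0,0],[0.002,0,0,0,0,0,0],[0.001,0,0,0,0,0,0]]]'
python3 go.py 0.4604 0.446 0.079 15
```

```text
t: 15.05
tool_pos: [0.4601, 0.4421, 0.0793]
orientation: [-0.201, 1.56, 0.198]
force: [-0.8, -0.3, 0.7]
opening: 0.0004
t 15.05 tcp [0.4601 0.4421 0.0793] jaw 14.59 shift [0.0003 0.0038 0.0013] turn [-0.0071  0.0013  0.0021] F [-0.84 -0.29  0.75] open 0.0004
```

```bash
python3 -m inch '[[[0.004,0.001,0.0005,0,0,0,0],[0.004,0.001,0.0005,0,0,0,0],[0.004,0,0,0,0,0,0]]]'
python3 go.py 0.4604 0.446 0.079 15
```

```text
t: 15.35
tool_pos: [0.4626, 0.4441, 0.0792]
orientation: [-0.202, 1.556, 0.198]
force: [-11.0, -7.5, 26.3]
opening: 0.0008
t 15.35 tcp [0.4626 0.4441 0.0792] jaw 14.58 shift [ 0.0002  0.0024 -0.0017] turn [-0.0073  0.0053  0.0031] F [-11.    -7.49  26.31] open 0.0008
```

Hard stop at 0.0792, which matches a shut plate (0.079). I'll lift clear and check; one picture over the budget is justified for the verification.

```bash
python3 -m inch '[[[-0.03,0,0,0,0,0,0],[-0.04,0,0,0,0,0,0],[-0.045,0,0,0,0,0,0],[-0.045,0.02,0,0,0,0,0],[0,0.03,0,0,0,0,0],[0,0.03,0,0,0,0,0],[0,0,0,0,0,0,0]]]'
python3 - <<'E'
from h import *
b=cam('scene','s7.png');k=6.5;z=.062
w=np.radians(15);ex=np.array([np.cos(w),np.sin(w)]);ey=np.array([-np.sin(w),np.cos(w)])
o=cv2.resize(b['frame'][115:205,195:305],None,fx=k,fy=k,interpolation=cv2.INTER_CUBIC)
cv2.imwrite('pics/c7.png',o)
E
```

```text
t: 16.05
tool_pos: [0.4414, 0.5234, 0.2469]
orientation: [-0.197, 1.554, 0.197]
force: [0.0, -0.0, -0.5]
opening: 0.0005
```

View pics/c7.png

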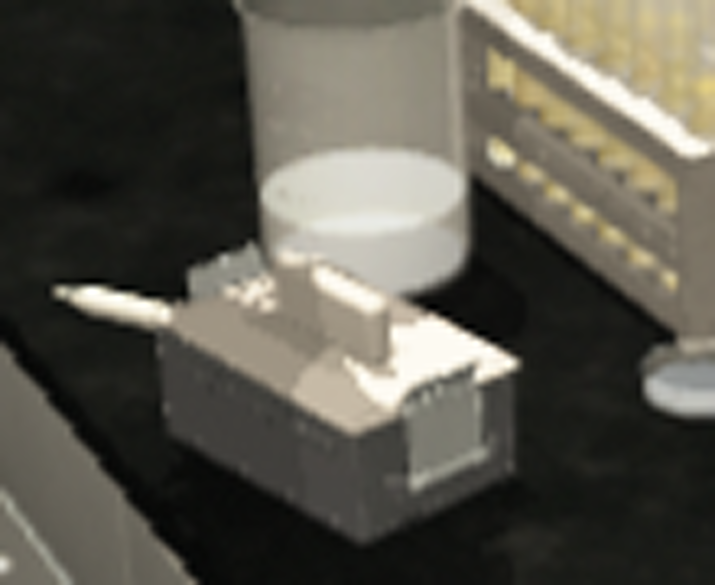

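The lid is down: the plate meets the rim from (172,315) to (357,432) to (520,362), and both clips stand over it at (225,265) and (445,390). To confirm it is seated I'll press the -y end again and compare the stop height.

```bash
python3 -m inch '[[[0.01,-0.04,0,0.002,0.002,0.001,0],[0.02,-0.04,0,0.002,0.002,0.001,0],[0.02,-0.04,0,0.002,0.002,0,0],[0.02,-0.04,0,0.001,0,0,0],[0.02,-0.04,0,0,0,0,0],[0,0,0,0,0,0,0],[0,0,0,0,0,0,0]]]'
python3 go.py 0.4915 0.3301 0.090 15
```

```text
t: 16.8
tool_pos: [0.4909, 0.3151, 0.1486]
orientation: [-0.194, 1.566, 0.188]
force: [0.9, 0.4, 0.8]
opening: 0.0003
t 16.8 tcp [0.4909 0.3151 0.1486] jaw 13.93 shift [0.0586 0.0146 0.0044] turn [-0.0187 -0.004   0.0034] F [0.89 0.45 0.83] open 0.0003
```

```bash
python3 -m inch '[[[0,0.014,0.001,-0.018,-0.004,0.003,0],[0.02,0,0,0,0,0,0],[0.02,0,0,0,0,0,0],[0.014,0,0,0,0,0,0],[0,0,0,0,0,0,0],[0,0,0,0,0,0,0]]]'
python3 go.py 0.4915 0.3301 0.090 15
```

```text
t: 17.4
tool_pos: [0.4889, 0.3382, 0.0972]
orientation: [-0.208, 1.553, 0.216]
force: [0.7, -0.1, -0.3]
opening: 0.0003
t 17.4 tcp [0.4889 0.3382 0.0972] jaw 15.47 shift [ 0.0072 -0.0085  0.0003] turn [ 0.0082  0.0079 -0.0038] F [ 0.74 -0.07 -0.33] open 0.0003
```

```bash
python3 -m inch '[[[0.002,-0.0085,0,0.008,0.007,-0.003,0],[0.006,0,0,0,0,0,0],[0.006,0,0,0,0,0,0],[0.002,0,0,0,0,0,0],[0.002,0,0,0,0,0,0],[0,0,0,0,0,0,0]]]'
python3 go.py 0.4915 0.3301 0.079 15
python3 -m inch '[[[0.004,0,-0.0005,0,0,0,0],[0.004,0,-0.0005,0,0,0,0],[0.004,0,0,0,0,0,0]]]'
python3 go.py 0.4915 0.3301 0.079 15
```

```text
t: 18.0
tool_pos: [0.493, 0.3306, 0.0807]
orientation: [-0.204, 1.557, 0.207]
force: [-0.5, -0.5, -1.0]
opening: 0.0009
t 18.0 tcp [0.493  0.3306 0.0807] jaw 14.99 shift [ 0.0017 -0.0001 -0.0016] turn [-0.0002  0.0044 -0.0017] F [-0.52 -0.51 -0.98] open 0.0009
t: 18.3
tool_pos: [0.494, 0.3311, 0.0792]
orientation: [-0.203, 1.553, 0.208]
force: [-13.7, -9.0, 30.6]
opening: 0.0007
t 18.3 tcp [0.494  0.3311 0.0792] jaw 15.01 shift [ 0.0001 -0.0003 -0.0027] turn [ 0.0002  0.0081 -0.0017] F [-13.7   -9.04  30.59] open 0.0007
```

Both ends stop at 0.0792, so the plate is flat on the rim. I'll retreat, then check numerically that the lid, dish and bottle are where they should be, and hand in.

```bash
python3 -m inch '[[[-0.03,0,0,0,0,0,0],[-0.045,0,0,0,0,0,0],[-0.045,0,0,0,0,0,0],[-0.045,0.03,0,0,0,0,0],[0,0.04,0,0,0,0,0],[0,0.04,0,0,0,0,0],[0,0.04,0,0,0,0,0],[0,0.03,0,0,0,0,0],[0,0,0,0,0,0,0],[0,0,0,0,0,0,0]]]'
python3 - <<'E'
from h import *
b=cam('scene','s8.png')['frame']; old=cv2.imread('pics/s7.png'); first=cv2.imread('pics/scene0.png')
d=lambda p,q,r:np.abs(p[r].astype(int)-q[r]).max(2)
L=(slice(145,205),slice(215,280));print('lid/tub vs s7: px changed',(d(b,old,L)>40).sum())
B=(slice(155,200),slice(290,330));print('bottle/dish vs start: px changed',(d(b,first,B)>40).sum())
g=b.copy();ok=(d(b,first,(slice(0,400),slice(0,640)))>40).astype(np.uint8)
n,_,st,_=cv2.connectedComponentsWithStats(ok);print([s.tolist() for s in st[1:] if s[4]>25])
E
```

```text
t: 19.3
tool_pos: [0.4457, 0.5082, 0.2508]
orientation: [-0.198, 1.549, 0.209]
force: [0.1, -0.3, -0.4]
opening: 0.0005
lid/tub vs s7: px changed 119
bottle/dish vs start: px changed 0
[[0, 0, 34, 134, 2367], [83, 0, 24, 3, 56], [125, 0, 34, 60, 572], [207, 0, 16, 34, 403], [193, 33, 18, 7, 98], [211, 39, 9, 5, 29], [193, 42, 20, 7, 89], [178, 42, 67, 64, 883], [126, 64, 42, 47, 596], [0, 70, 24, 71, 804], [0, 142, 8, 6, 35], [88, 147, 45, 76, 1065], [4, 149, 62, 14, 498], [221, 154, 54, 27, 653], [61, 157, 28, 30, 187], [78, 156, 17, 22, 27], [94, 156, 8, 13, 42], [79, 162, 15, 53, 125], [134, 174, 2, 26, 27], [252, 200, 55, 41, 1360], [0, 213, 29, 13, 253], [135, 258, 38, 52, 1141], [175, 303, 28, 52, 796], [30, 312, 42, 25, 555], [29, 387, 50, 13, 442]]
```

```bash
python3 -c "
from plant import workorder
print(workorder.close_job())"
```

```text
the job is handed in; nothing more can be done
None
```

I set the lid on the oblong tub, let it lie loose on both clips, then pressed it shut at each end with closed fingers and handed the job in. The simulator gave no verdict. The clock read 19.3 s after the last move, out of the 45 s allowed.

**Placing:** The first lowering touched the +y clip (about 3.4 N sideways), so I shifted about 1.5 mm toward -y. I released the lid at the expected loose height (TCP z 0.0937), and the picture showed it square on both clips.

**Pressing:** The -y end first stopped at 0.0799 under 48 N with some sideways force, so I pressed it again after the +y end. Both ends then stopped hard at 0.0792 under 26 to 31 N; a shut lid should stop at 0.079. The +y end showed almost no force until that stop, so I did not feel it snap. The picture afterwards shows the plate on the rim and both clips upright over it.

**What disagreed or was not confirmed:**
- **Tub position:** the two cameras differed by about 4 mm along the tub, and contact force settled it.
- **Final image check:** the bottle and dish had not changed. About 119 pixels around the lid differed from the earlier picture. I put that down to the arm's shadow and did not look at it.
- **Clip angles and lid tilt:** judged only from that picture and the matching stop heights.
- **Timer:** I never identified it in either camera view; nothing unexpected was touched.
- **Picture budget:** I viewed 12 pictures, two past the 10.

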